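Spring up the hanging rail and hang the ear defenders

ROBOT

A 7-joint arm with a two-finger parallel gripper is mounted at the origin on the work surface. World frame = base frame: x ahead of the robot, y to its left, z up, the work surface at z = 0. Lengths are in m, angles in degrees, forces in N, time in s.
With the tool pointing down it reaches from about 0.35 to 0.775 m from the base axis. Payload 3.1 kg.
Tool frame: the origin (TCP) lies midway between the tips of the shut fingers; the grasp point (between the pads) lies 19 mm behind it (r.grip_depth is the distance from the TCP to the grasp point, in m); z points along the fingers, x is the direction in which the jaws open and shut, and the axes are right-handed (so a half turn about z gives the same grasp; the last joint's range is limited). The gripper opens to 85 mm and grips with 20 to 120 N. Pads are 22 mm wide; open, the fingers measure 114 mm over their backs; the gripper's body (76 mm by 85 mm) begins 54 mm behind the grasp point. The pads swing forward as they close: fully open they stand 13 mm farther back than shut.
Start: joints at [60.923, 17.813, 0.802, 86.603, -0.252, 75.585, -1.558], TCP at [0.247, -0.491, 0.231] pointing down, gripper open.
Joint ranges: [-154.91, 154.91], [-16.99, 109.72], [-72.82, 74.43], [7.12, 147.25], [-82.49, 262.49], [11.32, 116.49], [-174.64, 174.64]. Speed limits (degrees/s): [159.86, 159.86, 180, 180, 180, 180, 180].

INTERFACE

Orientations are given as [roll, pitch, yaw] about the fixed x, y, z axes, in that order (R = Rz(yaw) Ry(pitch) Rx(roll)).
In Python, from rig import status, eyes, r gives the robot as it stands. The module is installed in compiled form; this text tells all that it offers.
- The arm moves only by the tool step_arm, never from a script. Its argument "rows" is a list of rows, each an object with "fingers": the opening, from -1 (shut) to 1 (fully open); "dp": the shift along the tool's x, y, z in m, a list of three; "turn": the turn about the tool's z in degrees. In form: [{"fingers": fingers, "dp": [x, y, z], "turn": turn}, ...]. A call has 1 to 20 rows; each row shifts and turns the commanded pose from where the row before left it, along the tool's axes as they then stand; what a row does not reach is not made up. A row lasts 1/10 s, in which the tool goes at most 50 mm and 8.59 degrees, less where a joint would pass 70% of its speed; a pose out of reach is approached as far as the arm can. A call with a gripper value outside its range is refused whole. The fingers move at their own pace and stop on an object; the grip force is fixed at half the most. Time passes only in rows, so rows that do not move let the fingers close. It gives the time, the measured TCP pose, the force and the opening at its end, in the units of the state.
- status.read_state(): the state, without advancing time (a new reading comes with each control period).
- eyes.snapshot(name): name is "scene" or "top"; returns a dict with "image" (400x640x3 uint8, red, green, blue), "camera_matrix" (3x3 intrinsics, pixels), "world_from_camera" (4x4, takes a point from camera to world coordinates). Camera axes: x right, y up, looking along -z (the intrinsics and any distortion apply to the point x, -y, -z); pixel columns grow to the right and rows downward; lengths in m; the calibration is good to about 2 mm. A picture is of the moment at which its call begins. There is no depth.
- r.hand_in(): hands the job in, once; it reports no verdict.
The state is a dict: "t": time; "joint_pos": joint angles; "qd": joint speeds; "joint_torque": joint torques, N m; "tcp_pos": TCP position; "tool_rot": TCP orientation; "wrist_force": force on the tool from outside, world axes, zero at the start; "ft_torque": the same for the moment, N m; "grip_width": finger opening in m.
Only numpy, scipy, OpenCV 4.12 (cv2) and the standard library are available. Lean on these libraries where they do the work, as an engineer would, in place of code of your own. Each camera call takes 0.05 s, during which the arm holds its last target. There are 200 camera calls.

TASK

Clear up at the sharpening bench: push the release rod through the slot of the catch box to press the hidden latch tab, so that the hanging rail springs up. Then drape every pair of ear defenders standing on the bench over the rail's bar, one cup on each side and crown on the bar, without letting any fall over, and leave the release rod lying on its rubber mat. Do not disturb the other things on the bench.

Things in the scene. Friction and masses are not known exactly. Their poses are not given: they have to be found in the camera images.
- stand: Fixed stand of a fold-up hanging rail: dark steel base plate 180 x 470 mm, 8 mm thick, two low grey hinge blocks 215 mm either side of its middle (hinge line along y, 45 mm up), a grey catch box (70 wide, 105 deep, 80 mm tall) at its -y end. Origin on the table below the middle of the hinge line; x points away from the robot, y along the rail. Place and yaw vary.
- slot (a point): Centre of the slot's mouth in the catch box's front face (stand frame: x -90, y -265, z 48 mm), 20 wide x 24 mm high in a 10 mm plate, running along the stand's +x. Behind it, 45 mm in from the face, is the hidden latch tab, flat, 40 x 46 mm: 4 to 7 N push it; after 4 to 8 mm the catch lets go and the rail springs up by itself within 1.5 s.
- rail (a joint): Angle of the hanging rail, rad: 0 = folded flat behind the hinge line, latched (as it starts; it cannot be lifted by hand), 1.57 = upright, against its stop. Its spring holds it up with about 6 N at the bar, so do not lean on it away from the robot.
- rail_mid (a point): Middle of the rail's round steel bar, 16 mm diameter, along the stand's y, free over 195 mm either side of this point up to the rail's side arms. When the rail is upright the bar is straight above the hinge line, its axis 157 mm and its top 165 mm above the table.
- tab (a joint): Travel of the hidden latch tab along the stand's +x, m: 0 = latched, 0.018 = its stop. The catch lets go between 0.004 and 0.008; the tab springs back when the rod is withdrawn, the rail stays up.
- mat: Fixed black rubber mat, 260 (x) x 150 (y) mm, 3 mm thick: the rod's place. Origin: centre of its underside.
- rod_grip (a point): Release rod lying on the mat: centre of its square wooden handle (80 mm long along x, 22 wide along y, 30 tall), 15 mm above what it lies on. x points along the rod to its tip. A 12 mm steel rod continues from the handle's front, in line with the handle's centre. 0.16 kg, its centre of mass about 20 mm ahead of this point.
- rod_tip (a point): Blunt tip of the steel rod, 130 mm ahead of the handle's centre (90 mm ahead of the handle's front).
- muff0_crown (a point): A pair of rigid ear defenders (three or four alike; may be absent), standing on its two cups. Point: middle of the black padded crown (84 long x, 30 wide y, 24 mm thick), 138 mm up as it stands (top 150, underside 126). x runs from cup to cup. 128 mm wide overall; cups 26 x 44 x 62 mm tall, 76 mm free between them. 0.22 kg.
- muff1_crown (a point): Another pair of the same ear defenders; same point and axes as muff0_crown; may be absent.
- muff2_crown (a point): Another pair of the same ear defenders; same point and axes as muff0_crown; may be absent.
- muff3_crown (a point): Another pair of the same ear defenders; same point and axes as muff0_crown; may be absent.
Things that resemble listed ones, but are neither listed nor needed, are in the scene too. What is shaped like the part that bears muff2_crown but pink is not meant.

How it is judged:
By the outcome, as a careful person would: the job done as asked, in the order asked, and still so for the second after the job is handed in, with the robot touching nothing.
Of muff0, muff1, muff2, muff3 only 3 to 4 are there at a start; the rules pass over those that are not, and their reading is None.
At some moment in a run one of rod may be knocked a few centimetres aside while the robot is not near it.
It also fails if it takes over 200 s, if anything falls off the work surface, if the arm or the gripper's body presses on something with over 40 N, if the wrist force passes 120 N, or if a joint passes its speed limit or range.

## Working session

There is one attempt and no reset: what is moved stays moved. The work goes in short steps, Python scripts to look and compute and a tool call to move; the robot and the scene stay as the last step left them, time stands still between calls to the robot, and variables do not carry over. Pictures are saved under pics/ and viewed, on a budget of 14 in all, crops included, one or two more only if the job needs it, and the job is handed in when it is done.

Besides the shell and the picture viewer there is one more tool, called after "Call:" as name(argument=value, ...), one argument or row to a line, values as JSON. step_arm: Moves the arm, as the interface text tells. Its arguments: {"type":"object","properties":{"rows":{"type":"array"}},"required":["rows"]}

```bash
mkdir -p pics; python3 - <<'E'
from rig import status, eyes, r
import cv2
print(status.read_state(), r.grip_depth)
for n in("scene","top"):
    s=eyes.snapshot(n); cv2.imwrite(f"pics/{n}0.png",s["image"][:,:,::-1]); print(n,s["camera_matrix"],s["world_from_camera"],[k for k in s])
E
```

```text
{'t': 0.0, 'joint_pos': array([60.92215845, 17.86141696,  0.80079037, 86.69397591, -0.25144472,
       75.58570359, -1.5594315 ]), 'qd': array([ 0.05060909, -0.04371775,  0.03203164, -0.03915442, -0.0195922 ,
        0.06460343, -0.07299842]), 'joint_torque': array([-2.66708639e-04, -3.79910052e+01,  1.45873097e-01, -2.30594051e+01,
        1.21949671e-02,  1.35128372e-02,  1.90570086e-05]), 'tcp_pos': array([ 0.24670192, -0.49072153,  0.23019746]), 'tool_rot': array([ 1.79993978e+02,  1.39213806e-01, -6.33069828e+01]), 'wrist_force': array([-0.90325103, -0.27195263,  0.24103132]), 'ft_torque': array([ 0.02063384,  0.0213604 , -0.00422337]), 'grip_width': 0.08543058994897904} 0.0187
scene [[363.98828034   0.         322.85436679]
 [  0.         363.98828034 201.01917833]
 [  0.           0.           1.        ]] [[-0.6454008  -0.49628931  0.58065026  1.02649133]
 [ 0.76381202 -0.41234985  0.49654687  0.49162254]
 [-0.00699986  0.7639794   0.64520267  0.71879565]
 [ 0.          0.          0.          1.        ]] ['image', 'camera_matrix', 'world_from_camera']
top [[365.30914441   0.         316.53837273]
 [  0.         365.30914441 195.37957015]
 [  0.           0.           1.        ]] [[-0.01319185  0.9925902  -0.12079187  0.34634594]
 [-0.9998844  -0.01218146  0.00909936  0.03014113]
 [ 0.00756051  0.12089794  0.99263615  1.11882647]
 [ 0.          0.          0.          1.        ]] ['image', 'camera_matrix', 'world_from_camera']
```

View pics/scene0.png

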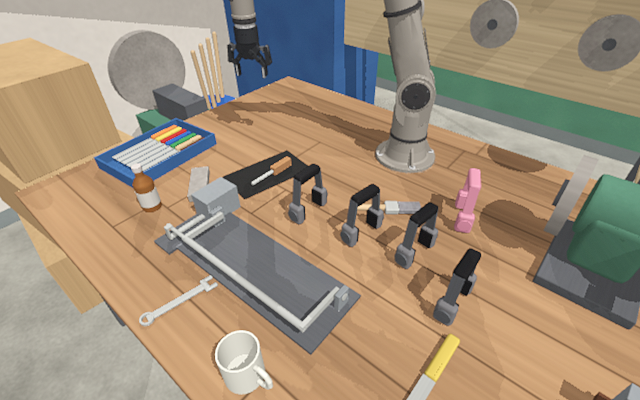

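View pics/top0.png

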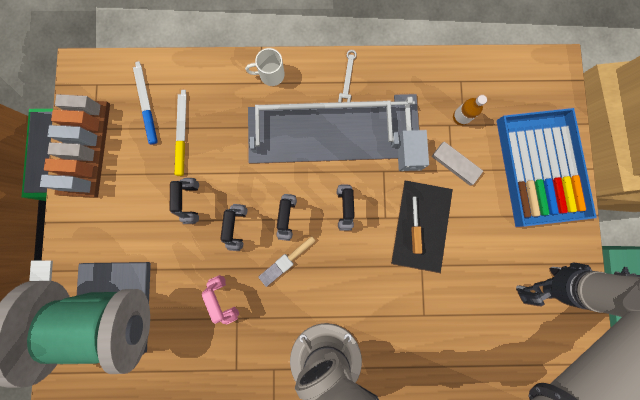

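The scene view shows four standing muffs with black crowns around (305,175), (365,195), (423,220) and (465,268). It also shows the rod on its mat at (272,170), the stand with its catch box at (215,195), and a pink decoy. In the top view the crowns are at (177,200), (228,225), (285,215) and (345,207), the rod handle is at (417,240) and the catch box at (414,150).

```bash
cat > h.py <<'E'
import numpy as np, cv2
from rig import status, eyes, r
def ray(s,uv):
    K=s["camera_matrix"];T=s["world_from_camera"]
    d=np.array([(uv[0]-K[0,2])/K[0,0],-(uv[1]-K[1,2])/K[1,1],-1.]);return T[:3,3],T[:3,:3]@d
def onz(s,uv,z):
    o,d=ray(s,uv);return o+d*(z-o[2])/d[2]
def tri(a,ua,b,ub):
    o,d=ray(a,ua);p,e=ray(b,ub);d=d/np.linalg.norm(d);e=e/np.linalg.norm(e)
    k=np.linalg.lstsq(np.c_[d,-e],p-o,rcond=None)[0];A=o+k[0]*d;B=p+k[1]*e
    return (A+B)/2,np.linalg.norm(A-B)
def proj(s,p):
    T=s["world_from_camera"];K=s["camera_matrix"];c=T[:3,:3].T@(np.asarray(p)-T[:3,3]);return K[:2,:2]@np.array([c[0]/-c[2],-c[1]/-c[2]])+K[:2,2]
def blobs(m,a=25,box=None):
    m=m.astype(np.uint8)
    if box: k=np.zeros_like(m);k[box[1]:box[3],box[0]:box[2]]=1;m=m*k
    n,l,st,c=cv2.connectedComponentsWithStats(m)
    out=[]
    for i in range(1,n):
        if st[i,4]>=a:
            q=np.argwhere(l==i)[:,::-1].astype(np.float32);out.append((c[i],st[i,4],cv2.minAreaRect(q)))
    return out
E
python3 - <<'E'
from h import *
np.set_printoptions(precision=4,suppress=True)
S={n:eyes.snapshot(n) for n in("scene","top")}
for n,bx in(("top",(150,40,480,290)),("scene",(130,120,500,330))):
    s=S[n];hsv=cv2.cvtColor(s["image"],cv2.COLOR_RGB2HSV);H,Sa,V=[hsv[...,i].astype(int) for i in range(3)]
    rgb=s["image"].astype(int)
    print(n,"crown/dark")
    for c,a,rc in blobs((V<45),30,bx): print(c,a,rc, onz(s,c,.15)[:2] , onz(s,c,.003)[:2])
    print("orange")
    for c,a,rc in blobs((H<16)&(Sa>150)&(V>120),20,bx): print(c,a,rc,onz(s,c,.033)[:2])
for uv in((417,240),(412,150),(345,207),(285,215),(348,190),(330,145),(360,104),(415,207),(260,140)): print(uv,S["top"]["image"][uv[1],uv[0]])
c=S["top"]["image"][85:285,165:460,::-1];c=np.vstack([c]);cv2.imwrite("pics/c1.png",cv2.resize(c,None,fx=2.7,fy=2.7,interpolation=cv2.INTER_CUBIC))
E
```

```text
top crown/dark
[181.4793 194.8994] 169 ((184.8783721923828, 197.72972106933594), (21.043067932128906, 30.413808822631836), 9.462322235107422) [0.4699 0.3811] [0.4887 0.4344]
[348.1548 202.2839] 155 ((346.46722412109375, 203.6393585205078), (29.60518455505371, 13.489826202392578), 84.80557250976562) [ 0.4447 -0.0628] [ 0.4596 -0.0769]
[418.129  210.0645] 31 ((418.0997619628906, 210.99502563476562), (26.06743812561035, 1.0986275672912598), 87.1375961303711) [ 0.4215 -0.2489] [ 0.4329 -0.2912]
[287.9545 213.7727] 88 ((287.93011474609375, 215.00518798828125), (8.903121948242188, 29.937597274780273), 9.782407760620117) [0.416  0.0978] [0.4266 0.108 ]
[232.5113 227.0752] 133 ((235.00057983398438, 227.5691375732422), (17.497480392456055, 30.804950714111328), 13.570433616638184) [0.3827 0.2441] [0.3882 0.2766]
[423.0714 241.9107] 56 ((423.45941162109375, 241.05615234375), (3.9201786518096924, 26.057659149169922), 2.2025983333587646) [ 0.3372 -0.258 ] [ 0.3358 -0.3017]
orange
[413.4754 241.0328] 61 ((413.3282775878906, 240.71929931640625), (27.185800552368164, 6.499337673187256), 74.931510925
[... 1106 characters left out ...]
7.280029296875), 63.43495178222656) [ 0.4821 -0.7658]
[172.3684 135.5   ] 76 ((172.80001831054688, 135.6000213623047), (3.5777082443237305, 26.832815170288086), 63.43495178222656) [ 0.4788 -0.7128]
[142.5272 183.2812] 313 ((142.45001220703125, 182.35000610351562), (20.55480194091797, 19.60611915588379), 71.56504821777344) [ 0.7031 -0.5238]
[151.7667 208.6667] 60 ((150.94149780273438, 208.85470581054688), (4.975790500640869, 17.261693954467773), 79.3803482055664) [ 0.7483 -0.3911]
(417, 240) [208 146  76]
(412, 150) [167 173 179]
(345, 207) [52 51 54]
(285, 215) [50 49 52]
(348, 190) [44 44 45]
(330, 145) [106 109 115]
(360, 104) [207 208 205]
(415, 207) [214 215 211]
(260, 140) [118 120 129]
```

View pics/c1.png

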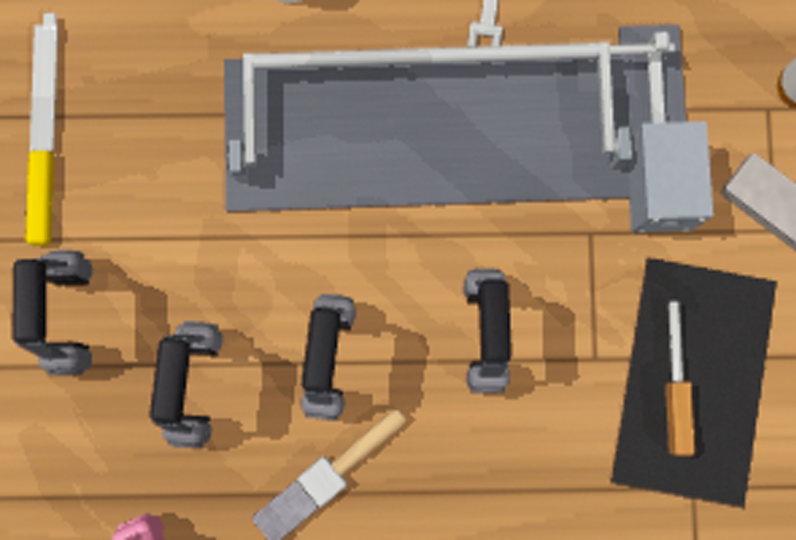

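The crop confirms the crowns run roughly along world x, so the bar, along y, is already square to them. Next I measure the stand, rod and crowns numerically.

```bash
python3 - <<'E'
from h import *
np.set_printoptions(precision=4,suppress=True)
t=eyes.snapshot("top");s=eyes.snapshot("scene")
hsv=cv2.cvtColor(t["image"],cv2.COLOR_RGB2HSV);Sa=cv2.GaussianBlur(hsv[...,1],(3,3),0).astype(float)
def edge(P,horiz,rng):
    q=[]
    for k in P:
        l=Sa[rng[0]:rng[1],k] if horiz else Sa[k,rng[0]:rng[1]]
        g=np.abs(np.diff(l)); i=g.argmax(); w=g[max(0,i-2):i+3]; e=rng[0]+.5+(w*np.arange(max(0,i-2),max(0,i-2)+len(w))).sum()/w.sum()
        q.append((k,e) if horiz else (e,k))
    return np.array(q)
def line(q,z):
    w=np.array([onz(t,u,z)[:2] for u in q]);vx,vy,x,y=cv2.fitLine(w.astype(np.float32),cv2.DIST_HUBER,0,.001,.001).ravel();return np.array([x,y]),np.array([vx,vy])
for n,q,z in(("front edge",edge(range(256,392,3),1,(148,175)),.008),("left edge",edge(range(112,158,2),0,(240,258)),.008)):
    c,d=line(q,z);print(n,c,d,np.degrees(np.arctan2(d[1],d[0])))
C=lambda u,v:(165+u/2.7,85+v/2.7)
print("box top")
for u in((643,122),(708,121),(713,216)): print(onz(t,C(*u),.08))
print("hinge ends bar"); 
for u in((250,58),(603,48)): print(onz(t,C(*u),.045))
print("mat"); 
for u in((648,259),(776,281),(745,507),(612,482)): print(onz(t,C(*u),.003))
print("rod tip, handle ends", onz(t,C(674,303),.018),onz(t,C(678,383),.033),onz(t,C(681,455),.033))
for a,b in(((31,262),(27,342)),((177,338),(164,424)),((326,308),(316,392)),((493,280),(497,363))):
    A,B=onz(t,C(*a),.148)[:2],onz(t,C(*b),.148)[:2];print("crown",(A+B)/2,np.linalg.norm(A-B),np.degrees(np.arctan2(*(A-B)[::-1])), "scene pix",proj(s,[*(A+B)/2,.15]))
E
```

```text
front edge [ 0.5906 -0.0032] [ 0.0234 -0.9997] -88.65772
left edge [0.6774 0.2323] [0.9997 0.0241] 1.3781574
box top
[ 0.6623 -0.236   0.08  ]
[ 0.6627 -0.3069  0.08  ]
[ 0.5575 -0.307   0.08  ]
hinge ends bar
[0.7522 0.1963 0.045 ]
[ 0.7598 -0.2032  0.045 ]
mat
[ 0.5239 -0.2547  0.003 ]
[ 0.4966 -0.4005  0.003 ]
[ 0.2431 -0.3511  0.003 ]
[ 0.2725 -0.2037  0.003 ]
rod tip, handle ends [ 0.471  -0.2781  0.018 ] [ 0.3807 -0.2742  0.033 ] [ 0.3025 -0.2739  0.033 ]
crown [0.4653 0.3969] 0.07960306985057788 -0.9306806049239654 scene pix [467.4147 258.5853]
crown [0.3857 0.2561] 0.0846483921586093 -7.718061798212251 scene pix [423.9099 209.2708]
crown [0.4142 0.1087] 0.08327413238101393 -6.9228316984549 scene pix [365.3906 190.1627]
crown [ 0.4403 -0.0634] 0.08254293243745259 1.3906785403455197 scene pix [307.4592 169.4528]
```

Call:
step_arm(
  rows=[
    {"fingers": 1, "dp": [0, 0, 0], "turn": 7},
    {"fingers": 1, "dp": [0, 0, 0], "turn": 7},
    {"fingers": 1, "dp": [0, 0, 0], "turn": 7},
    {"fingers": 1, "dp": [0, 0, 0], "turn": 7.1},
    {"fingers": 1, "dp": [-0.0365, -0.018, 0.0167], "turn": 0},
    {"fingers": 1, "dp": [-0.0365, -0.018, 0.0167], "turn": 0},
    {"fingers": 1, "dp": [-0.0365, -0.018, 0.0167], "turn": 0},
    {"fingers": 1, "dp": [-0.0365, -0.018, 0.0167], "turn": 0},
    {"fingers": 1, "dp": [-0.0365, -0.018, 0.0167], "turn": 0},
    {"fingers": 1, "dp": [-0.0365, -0.018, 0.0167], "turn": 0},
    {"fingers": 1, "dp": [0, 0, 0], "turn": 0},
    {"fingers": 1, "dp": [0, 0, 0], "turn": 0},
  ],
)

```text
t: 1.5
tcp_pos: [0.3606, -0.2742, 0.1309]
tool_rot: [180.0, 0.0, -91.2]
wrist_force: [-0.3, -0.3, 0.0]
grip_width: 0.0852
```

```bash
cat >> h.py <<'E'
def go(p,yaw=None):
    "print tool-frame shift from the measured pose to p, at the yaw asked"
    from scipy.spatial.transform import Rotation as R
    st=status.read_state();y=st["tool_rot"][2]
    yaw=y if yaw is None else yaw
    c,s=np.cos(np.radians(yaw)),np.sin(np.radians(yaw));d=np.asarray(p)-st["tcp_pos"]
    print("t %.1f"%st["t"],"tcp",st["tcp_pos"].round(4),"rot",st["tool_rot"].round(2),"F",st["wrist_force"].round(1),"w",round(st["grip_width"],4))
    print("turn",round((y-yaw+180)%360-180,2),"dp",np.round([c*d[0]+s*d[1],s*d[0]-c*d[1],-d[2]],4))
E
python3 - <<'E'
from h import *
go([.360,-.2745,.009],-91.4)
for n in("top","scene"):
    s=eyes.snapshot(n);c=s["image"][130:290,330:530] if n=="top" else s["image"][120:280,150:350]
    cv2.imwrite(f"pics/c2{n}.png",cv2.resize(c[:,:,::-1],(400,320)))
cv2.imwrite("pics/c2.png",np.hstack([cv2.imread("pics/c2top.png"),cv2.imread("pics/c2scene.png")]))
E
```

```text
t 1.5 tcp [ 0.3606 -0.2742  0.1309] rot [ 1.7995e+02  1.0000e-02 -9.1230e+01] F [-0.3 -0.3  0. ] w 0.0852
turn 0.17 dp [0.0003 0.0006 0.1219]
```

View pics/c2.png

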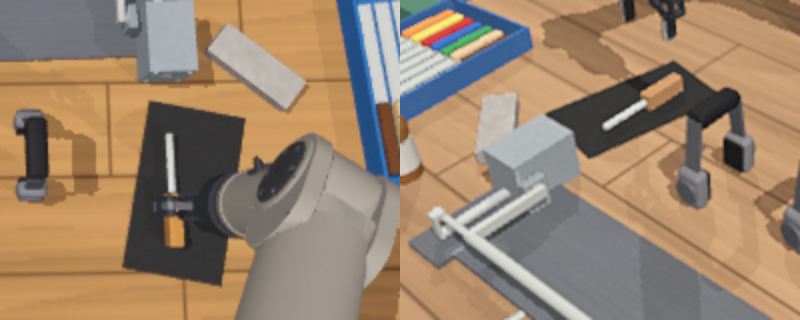

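The rod is unmoved: in the left panel the handle is at (175,232) below the open fingers, and the tip points toward the box at (165,75). I go down and grip.

Call:
step_arm(
  rows=[
    {"fingers": 1, "dp": [0, 0, 0.04], "turn": 0},
    {"fingers": 1, "dp": [0, 0, 0.04], "turn": 0},
    {"fingers": 1, "dp": [0, 0, 0.025], "turn": 0},
    {"fingers": 1, "dp": [0, 0, 0.016], "turn": 0},
    {"fingers": 1, "dp": [0, 0, 0], "turn": 0},
    {"fingers": -1, "dp": [0, 0, 0], "turn": 0},
    {"fingers": -1, "dp": [0, 0, 0], "turn": 0},
    {"fingers": -1, "dp": [0, 0, 0], "turn": 0},
    {"fingers": -1, "dp": [0, 0, 0], "turn": 0},
    {"fingers": -1, "dp": [0, 0, 0], "turn": 0},
    {"fingers": -1, "dp": [0, 0, 0], "turn": 0},
    {"fingers": -1, "dp": [0, 0, 0], "turn": 0},
    {"fingers": -1, "dp": [0, 0, 0], "turn": 0},
  ],
)

```text
t: 2.9
tcp_pos: [0.3613, -0.2761, 0.0112]
tool_rot: [-179.9, -0.1, -91.4]
wrist_force: [-0.7, -0.2, 6.0]
grip_width: 0.0208
```

Call:
step_arm(
  rows=[
    {"fingers": -1, "dp": [0, 0, -0.015], "turn": 0},
    {"fingers": -1, "dp": [0, 0, -0.015], "turn": 0},
    {"fingers": -1, "dp": [0, 0, 0], "turn": -2.8},
    {"fingers": -1, "dp": [0, 0, 0], "turn": 0},
    {"fingers": -1, "dp": [0, 0, 0], "turn": 0},
  ],
)

```text
t: 3.4
tcp_pos: [0.3598, -0.2746, 0.0396]
tool_rot: [179.9, 0.1, -88.7]
wrist_force: [-0.2, 0.5, -0.8]
grip_width: 0.0208
```

```bash
python3 - <<'E'
from h import *
# tip 112 mm ahead of TCP; stop 20 mm short of the face (.558,-.270)
ex=np.array([.9997,.0237]);p=np.array([.558,-.270])-ex*.132
go([*p,.0405],-88.64)
s=eyes.snapshot("top");c=s["image"][130:290,330:530];cv2.imwrite("pics/c3.png",cv2.resize(c[:,:,::-1],(800,640))[:600])
hsv=cv2.cvtColor(s["image"],cv2.COLOR_RGB2HSV)
m=(hsv[...,1]<40)&(hsv[...,2]>150)
for c,a,rc in blobs(m,15,(395,180,430,225)):
    print(c,a,rc,onz(s,c,.048))
E
```

```text
t 3.4 tcp [ 0.3598 -0.2746  0.0396] rot [ 1.7993e+02  6.0000e-02 -8.8660e+01] F [-0.2  0.5 -0.8] w 0.0208
turn -0.02 dp [ 0.0001 -0.0663 -0.0009]
[415.57843137 210.16666667] 102 ((415.58624267578125, 210.03448486328125), (28.23546600341797, 3.487910270690918), 85.2363510131836) [ 0.42921376 -0.27071594  0.048     ]
```

View pics/c3.png

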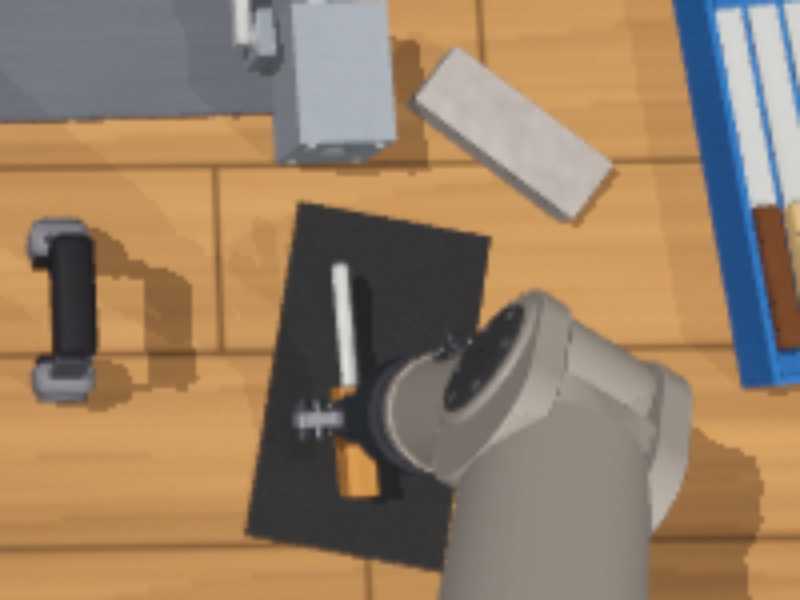

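Zoomed top view: the gripped rod's tip is at (340,265) and the handle's end at (360,495), with the box front strip around (340,150). I convert these to check alignment.

```bash
python3 - <<'E'
from h import *
np.set_printoptions(precision=4,suppress=True)
t=eyes.snapshot("top");C=lambda u,v:(330+u/4,130+v/4)
tip=onz(t,C(341,266),.05);hb=onz(t,C(360,495),.063);hl,hr=onz(t,C(340,496),.063),onz(t,C(380,494),.063)
print("tip",tip,"handle back",hb,hl,hr,"yaw",np.degrees(np.arctan2(tip[1]-hb[1],tip[0]-hb[0])))
q=t["image"][160:176,395:435].astype(int).mean(2);print(q.astype(int))
print("model slot px",proj(t,[.558,-.270,.048]),"face top corners",proj(t,[.5573,-.235,.08]),proj(t,[.559,-.305,.08]),"bottom",proj(t,[.5573,-.235,.0]),proj(t,[.559,-.305,.0]))
E
```

```text
tip [ 0.4695 -0.271   0.05  ] handle back [ 0.3029 -0.2734  0.063 ] [ 0.3024 -0.2591  0.063 ] [ 0.3034 -0.2878  0.063 ] yaw 0.8188299548180225
[[147 148 148 123 119 119 118 117 119 135 177 179 179 178 179 177 178 178
  178 178 177 178 178 177 177 177 176 177 178 180 180 179 179 167 114 108
  108 107 107 107]
 [147 146 147 129 120 119 118 118 119 131 175 178 179 179 177 177 178 178
  178 179 179 178 179 178 178 177 176 176 178 179 180 179 178 179 113 106
  106 105 106 106]
 [138 139 138 126 119 118 119 119 118 118 175 177 179 179 179 178 179 178
  178 177 178 179 180 179 179 179 176 177 178 180 179 179 179 179 111 105
  105 106 105 104]
 [135 135 135 125 120 118 119 118 118 118 176 176 179 179 179 179 180 179
  178 177 178 179 179 179 180 179 177 177 178 179 180 179 179 179 115 105
  104 104 104 104]
 [135 135 135 129 120 118 119 117 117 118 175 176 178 179 180 178 177 177
  177 175 177 176 176 175 176 175 173 173 174 177 175 175 174 175 127 105
  105 106 105 105]
 [137 137 137 131 120 118 117 118 117 118 170 171 178 179 174 158 156 156
  155 155 156 139 139 138 139 137 137 137 138 15
[... 1153 characters left out ...]
2 111 113 113 112 121 121 121 122 122 122
  122 115 115 123]
 [154 153 153 155 154 154 155 155 155 156 155 156 155 154 155 155 155 155
  155 121 119 119 119 120 120 119 119 120 120 119 155 157 157 156 157 157
  157 122 120 156]
 [152 152 152 152 152 152 152 152 152 152 152 153 153 153 153 154 152 154
  153 154 154 154 154 154 155 154 154 155 154 154 155 155 154 155 154 154
  154 154 155 156]
 [152 152 152 152 152 152 152 152 153 153 152 151 152 152 152 152 153 153
  153 153 153 154 153 154 153 154 154 153 153 154 154 154 154 154 153 154
  153 154 154 155]]
model slot px [413.3588 167.1651] face top corners [404.3149 165.3604] [428.3607 164.5088] bottom [397.9982 170.5577] [420.3728 169.7616]
```

Call:
step_arm(
  rows=[
    {"fingers": -1, "dp": [0, -0.02, -0.0015], "turn": 0},
    {"fingers": -1, "dp": [0, -0.02, 0], "turn": 0},
    {"fingers": -1, "dp": [0, -0.02, 0], "turn": 0},
    {"fingers": -1, "dp": [0, -0.015, 0], "turn": 0},
    {"fingers": -1, "dp": [0, -0.005, 0], "turn": 0},
    {"fingers": -1, "dp": [0, -0.005, 0], "turn": 0},
    {"fingers": -1, "dp": [0, -0.005, 0], "turn": 0},
    {"fingers": -1, "dp": [0, -0.005, 0], "turn": 0},
    {"fingers": -1, "dp": [0, -0.005, 0], "turn": 0},
    {"fingers": -1, "dp": [0, 0, 0], "turn": 0},
  ],
)

```text
t: 4.5
tcp_pos: [0.4611, -0.2726, 0.0417]
tool_rot: [-180.0, -0.0, -88.6]
wrist_force: [-0.8, 0.3, -1.6]
grip_width: 0.0204
```

Call:
step_arm(
  rows=[
    {"fingers": -1, "dp": [0, -0.008, 0], "turn": 0},
    {"fingers": -1, "dp": [0, -0.008, 0], "turn": 0},
    {"fingers": -1, "dp": [0, -0.006, 0], "turn": 0},
    {"fingers": -1, "dp": [0, -0.004, 0], "turn": 0},
    {"fingers": -1, "dp": [0, -0.004, 0], "turn": 0},
    {"fingers": -1, "dp": [0, -0.003, 0], "turn": 0},
    {"fingers": -1, "dp": [0, -0.003, 0], "turn": 0},
    {"fingers": -1, "dp": [0, 0, 0], "turn": 0},
  ],
)

```text
t: 5.3
tcp_pos: [0.4948, -0.2718, 0.0412]
tool_rot: [179.8, 0.0, -88.6]
wrist_force: [-4.6, 0.2, -0.6]
grip_width: 0.0207
```

Call:
step_arm(
  rows=[
    {"fingers": -1, "dp": [0, -0.003, 0], "turn": 0},
    {"fingers": -1, "dp": [0, -0.003, 0], "turn": 0},
    {"fingers": -1, "dp": [0, -0.003, 0], "turn": 0},
    {"fingers": -1, "dp": [0, -0.002, 0], "turn": 0},
    {"fingers": -1, "dp": [0, 0, 0], "turn": 0},
    {"fingers": -1, "dp": [0, 0, 0], "turn": 0},
    {"fingers": -1, "dp": [0, 0, 0], "turn": 0},
    {"fingers": -1, "dp": [0, 0, 0], "turn": 0},
    {"fingers": -1, "dp": [0, 0, 0], "turn": 0},
    {"fingers": -1, "dp": [0, 0, 0], "turn": 0},
    {"fingers": -1, "dp": [0, 0, 0], "turn": 0},
    {"fingers": -1, "dp": [0, 0, 0], "turn": 0},
    {"fingers": -1, "dp": [0, 0, 0], "turn": 0},
    {"fingers": -1, "dp": [0, 0, 0], "turn": 0},
  ],
)

```text
t: 6.7
tcp_pos: [0.5062, -0.2715, 0.0411]
tool_rot: [179.9, 0.0, -88.6]
wrist_force: [-4.7, 1.5, 0.1]
grip_width: 0.0205
```

```bash
python3 - <<'E'
from h import *
s=eyes.snapshot("scene");cv2.imwrite("pics/s4.png",s["image"][100:360,100:520,::-1])
E
```

```text
(no output)
```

View pics/s4.png

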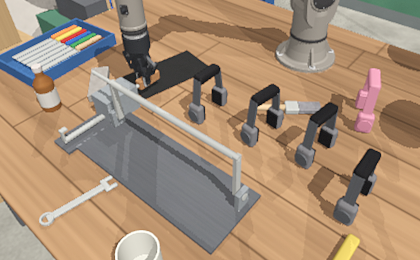

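The rail is upright: the bar runs from (95,72) to (238,157) in the crop, well above the plate. I withdraw the rod and lay it on the mat.

Call:
step_arm(
  rows=[
    {"fingers": -1, "dp": [0, 0.01, 0], "turn": 0},
    {"fingers": -1, "dp": [0, 0.02, 0], "turn": 0},
    {"fingers": -1, "dp": [0, 0.02, 0], "turn": 0},
    {"fingers": -1, "dp": [0, 0.02, 0], "turn": 0},
    {"fingers": -1, "dp": [0, 0.02, 0], "turn": 0},
    {"fingers": -1, "dp": [0.01, 0.025, 0], "turn": 0},
    {"fingers": -1, "dp": [0.01, 0.025, 0], "turn": 0},
    {"fingers": -1, "dp": [0, 0, 0.015], "turn": 0},
    {"fingers": -1, "dp": [0, 0, 0.01], "turn": 0},
    {"fingers": -1, "dp": [0, 0, 0.0045], "turn": 0},
    {"fingers": -1, "dp": [0, 0, 0], "turn": 0},
    {"fingers": -1, "dp": [0, 0, 0], "turn": 0},
  ],
)

```text
t: 7.95
tcp_pos: [0.3691, -0.2947, 0.0123]
tool_rot: [-179.9, -0.0, -88.5]
wrist_force: [-0.3, 0.2, -2.2]
grip_width: 0.0207
```

Call:
step_arm(
  rows=[
    {"fingers": -1, "dp": [0, 0, 0.0015], "turn": 0},
    {"fingers": -1, "dp": [0, 0, 0], "turn": 0},
    {"fingers": 1, "dp": [0, 0, 0], "turn": 0},
    {"fingers": 1, "dp": [0, 0, 0], "turn": 0},
    {"fingers": 1, "dp": [0, 0, 0], "turn": 0},
    {"fingers": 1, "dp": [0, 0, 0], "turn": 0},
    {"fingers": 1, "dp": [0, 0, 0], "turn": 0},
    {"fingers": 1, "dp": [0, 0, -0.01], "turn": 0},
    {"fingers": 1, "dp": [0, 0, -0.03], "turn": 0},
    {"fingers": 1, "dp": [0, 0, -0.05], "turn": 0},
    {"fingers": 1, "dp": [0, 0, -0.05], "turn": 0},
    {"fingers": 1, "dp": [0, 0, -0.05], "turn": 0},
    {"fingers": 1, "dp": [0, 0, -0.05], "turn": 0},
    {"fingers": 1, "dp": [0, 0, 0], "turn": 0},
    {"fingers": 1, "dp": [0, 0, 0], "turn": 0},
  ],
)

```text
t: 9.45
tcp_pos: [0.3685, -0.2954, 0.2527]
tool_rot: [-179.8, -0.2, -88.6]
wrist_force: [0.3, 0.8, -1.1]
grip_width: 0.0854
```

```bash
python3 - <<'E'
from h import *
np.set_printoptions(precision=4,suppress=True)
t=eyes.snapshot("top");s=eyes.snapshot("scene")
go([.4163,-.064,.23],-88.6)
a=cv2.resize(t["image"][85:265,165:460,::-1],None,fx=2.7,fy=2.7,interpolation=cv2.INTER_CUBIC)
cv2.imwrite("pics/c5.png",a)
E
```

```text
t 9.6 tcp [ 0.3671 -0.2943  0.2497] rot [179.9    0.08 -88.61] F [-0.3 -0.3  0.3] w 0.0853
turn -0.01 dp [-0.229  -0.0549  0.0197]
```

View pics/c5.png

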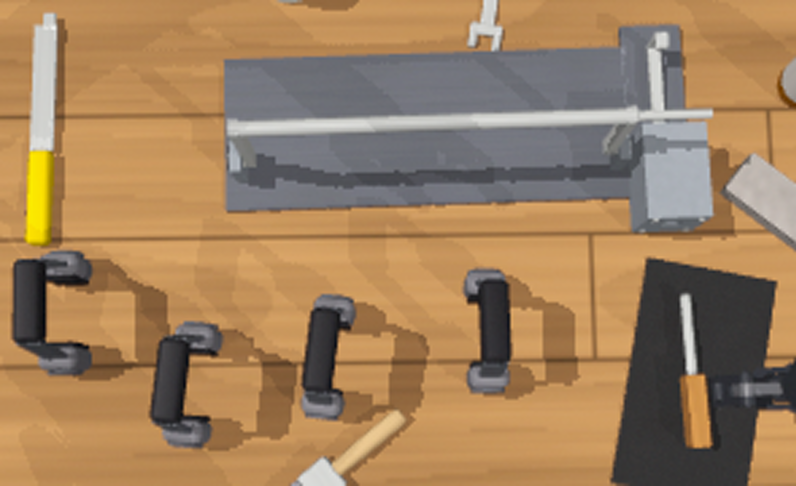

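The bar is now at (232,128)–(636,114), the four muffs are unmoved, and the rod lies on the mat at (690,370). I compute the bar line and go on to the rightmost muff.

```bash
python3 - <<'E'
from h import *
np.set_printoptions(precision=4,suppress=True)
t=eyes.snapshot("top");C=lambda u,v:(165+u/2.7,85+v/2.7)
im=t["image"].astype(int).mean(2);q=[]
for k in range(258,396,3):
    col=im[122:142,k]; w=np.clip(col-160,0,None); q.append((k,122+(w*np.arange(20)).sum()/w.sum()))
w=np.array([onz(t,u,.157)[:2] for u in q]);f=np.polyfit(w[:,1],w[:,0],1);print("bar x=%.4f*y+%.4f"%tuple(f),"res",np.abs(np.polyval(f,w[:,1])-w[:,0]).max())
print(onz(t,C(232,128),.157),onz(t,C(636,116),.157))
for ys in(-.135,-.045,.045,.135):
    y=-.003+ys; x=np.polyval(f,y); ex=np.array([.9997,.0237]); print(ys,"tcp over bar",np.array([x,y])-.024*ex)
E
```

```text
bar x=-0.0227*y+0.6429 res 0.0009024805775490474
[0.6372 0.1966 0.157 ] [ 0.6452 -0.2095  0.157 ]
-0.135 tcp over bar [ 0.6221 -0.1386]
-0.045 tcp over bar [ 0.62   -0.0486]
0.045 tcp over bar [0.618  0.0414]
0.135 tcp over bar [0.6159 0.1314]
```

Call:
step_arm(
  rows=[
    {"fingers": 1, "dp": [-0.038, -0.009, 0], "turn": 0},
    {"fingers": 1, "dp": [-0.038, -0.009, 0], "turn": 0},
    {"fingers": 1, "dp": [-0.038, -0.009, 0], "turn": 0},
    {"fingers": 1, "dp": [-0.038, -0.009, 0], "turn": 0},
    {"fingers": 1, "dp": [-0.038, -0.009, 0], "turn": 0},
    {"fingers": 1, "dp": [-0.039, -0.01, 0.02], "turn": 0},
    {"fingers": 1, "dp": [0, 0, 0], "turn": 0},
    {"fingers": 1, "dp": [0, 0, 0], "turn": 0},
  ],
)

```text
t: 10.4
tcp_pos: [0.416, -0.0639, 0.2288]
tool_rot: [179.7, 0.0, -88.4]
wrist_force: [-0.1, -0.8, -0.3]
grip_width: 0.0852
```

Call:
step_arm(
  rows=[
    {"fingers": 1, "dp": [0, 0, 0.04], "turn": 0},
    {"fingers": 1, "dp": [0, 0, 0.035], "turn": 0},
    {"fingers": 1, "dp": [0, 0, 0.02], "turn": 0},
    {"fingers": 1, "dp": [0, 0, 0.012], "turn": 0},
    {"fingers": 1, "dp": [0, 0, 0], "turn": 0},
    {"fingers": -1, "dp": [0, 0, 0], "turn": 0},
    {"fingers": -1, "dp": [0, 0, 0], "turn": 0},
    {"fingers": -1, "dp": [0, 0, 0], "turn": 0},
    {"fingers": -1, "dp": [0, 0, 0], "turn": 0},
    {"fingers": -1, "dp": [0, 0, 0], "turn": 0},
    {"fingers": -1, "dp": [0, 0, 0], "turn": 0},
    {"fingers": -1, "dp": [0, 0, 0], "turn": 0},
    {"fingers": -1, "dp": [0, 0, 0], "turn": 0},
  ],
)

```text
t: 11.7
tcp_pos: [0.4181, -0.0645, 0.1245]
tool_rot: [-179.9, -0.0, -88.6]
wrist_force: [-0.3, 0.9, 6.0]
grip_width: 0.0293
```

Call:
step_arm(
  rows=[
    {"fingers": -1, "dp": [0, 0, -0.01], "turn": 0},
    {"fingers": -1, "dp": [0, 0, -0.025], "turn": 0},
    {"fingers": -1, "dp": [0, 0, -0.03], "turn": 0},
    {"fingers": -1, "dp": [0, 0, -0.03], "turn": 0},
    {"fingers": -1, "dp": [0, 0, -0.03], "turn": 0},
    {"fingers": -1, "dp": [0, 0, -0.03], "turn": 0},
    {"fingers": -1, "dp": [0, 0, -0.03], "turn": 0},
    {"fingers": -1, "dp": [0, 0, -0.01], "turn": 0},
    {"fingers": -1, "dp": [0, 0, 0], "turn": 0},
    {"fingers": -1, "dp": [0, 0, 0], "turn": 0},
  ],
)

```text
t: 12.7
tcp_pos: [0.4163, -0.0646, 0.317]
tool_rot: [179.8, 0.0, -88.6]
wrist_force: [-0.4, -0.3, -3.2]
grip_width: 0.0288
```

```bash
python3 - <<'E'
from h import *
go([.622,-.139,.315],-88.64)
s=eyes.snapshot("scene");cv2.imwrite("pics/s6.png",cv2.resize(s["image"][60:300,180:440,::-1],None,fx=2,fy=2))
E
```

```text
t 12.7 tcp [ 0.4163 -0.0646  0.317 ] rot [ 1.7982e+02  3.0000e-02 -8.8610e+01] F [-0.4 -0.3 -3.2] w 0.0288
turn 0.03 dp [ 0.0792 -0.2039  0.002 ]
```

View pics/s6.png

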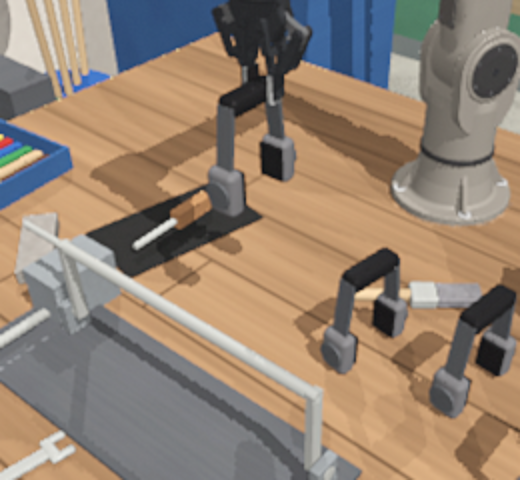

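The muff hangs level in the gripper (crown at (245,97)), clear of everything. I carry it over the bar.

Call:
step_arm(
  rows=[
    {"fingers": -1, "dp": [0.01, -0.025, 0], "turn": 0},
    {"fingers": -1, "dp": [0.0132, -0.034, 0], "turn": 0},
    {"fingers": -1, "dp": [0.0132, -0.034, 0], "turn": 0},
    {"fingers": -1, "dp": [0.0132, -0.034, 0], "turn": 0},
    {"fingers": -1, "dp": [0.0132, -0.034, 0], "turn": 0},
    {"fingers": -1, "dp": [0.0105, -0.028, 0], "turn": 0},
    {"fingers": -1, "dp": [0.006, -0.015, 0], "turn": 0},
    {"fingers": -1, "dp": [0, 0, 0], "turn": 0},
    {"fingers": -1, "dp": [0, 0, 0], "turn": 0},
    {"fingers": -1, "dp": [0, 0, 0], "turn": 0},
  ],
)

```text
t: 13.75
tcp_pos: [0.6221, -0.1384, 0.318]
tool_rot: [179.9, 0.0, -88.6]
wrist_force: [-0.6, 0.7, -0.9]
grip_width: 0.0287
```

Call:
step_arm(
  rows=[
    {"fingers": -1, "dp": [0, 0, 0.02], "turn": 0},
    {"fingers": -1, "dp": [0, 0, 0.025], "turn": 0},
    {"fingers": -1, "dp": [0, 0, 0.025], "turn": 0},
    {"fingers": -1, "dp": [0, 0, 0.025], "turn": 0},
    {"fingers": -1, "dp": [0, 0, 0.025], "turn": 0},
    {"fingers": -1, "dp": [0, 0, 0.016], "turn": 0},
    {"fingers": -1, "dp": [0, 0, 0.01], "turn": 0},
    {"fingers": -1, "dp": [0, 0, 0], "turn": 0},
    {"fingers": -1, "dp": [0, 0, 0], "turn": 0},
  ],
)

```text
t: 14.65
tcp_pos: [0.6235, -0.139, 0.1737]
tool_rot: [-179.9, -0.0, -88.6]
wrist_force: [0.2, -0.1, -2.1]
grip_width: 0.0291
```

```bash
python3 - <<'E'
from h import *
go([.622,-.139,.1635],-88.64)
s=eyes.snapshot("scene");a=cv2.resize(s["image"][130:310,130:350,::-1],None,fx=2,fy=2)
s=eyes.snapshot("top");b=cv2.resize(s["image"][85:265,260:440,::-1],None,fx=2,fy=2)
cv2.imwrite("pics/s7.png",np.hstack([a,b]))
E
```

```text
t 14.7 tcp [ 0.6235 -0.139   0.1737] rot [-1.7991e+02 -2.0000e-02 -8.8600e+01] F [ 0.2 -0.1 -2.1] w 0.0291
turn 0.04 dp [0.     0.0015 0.0102]
```

View pics/s7.png

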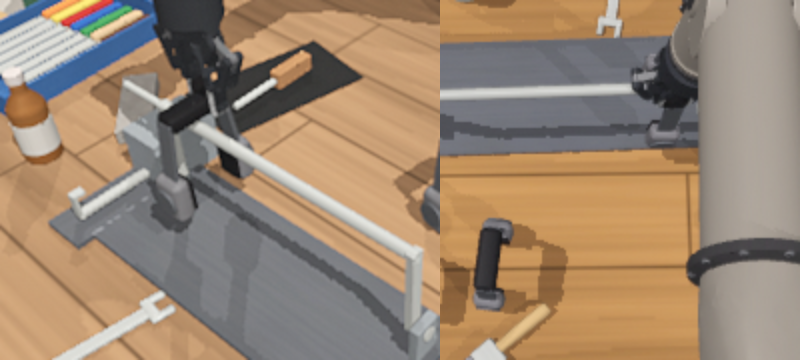

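The muff straddles the bar, one cup on each side (left panel, crown at (185,108)). I lower until it touches, then open partway.

Call:
step_arm(
  rows=[
    {"fingers": -1, "dp": [0, 0.001, 0.004], "turn": 0},
    {"fingers": -1, "dp": [0, 0, 0.003], "turn": 0},
    {"fingers": -1, "dp": [0, 0, 0.002], "turn": 0},
    {"fingers": -1, "dp": [0, 0, 0.001], "turn": 0},
    {"fingers": -1, "dp": [0, 0, 0], "turn": 0},
    {"fingers": -1, "dp": [0, 0, 0], "turn": 0},
  ],
)

```text
t: 15.35
tcp_pos: [0.6221, -0.1391, 0.1634]
tool_rot: [-180.0, -0.0, -88.6]
wrist_force: [-2.4, 0.4, 4.1]
grip_width: 0.0292
```

Call:
step_arm(
  rows=[
    {"fingers": 0.1, "dp": [0, 0, 0], "turn": 0},
    {"fingers": 0.3, "dp": [0, 0, 0], "turn": 0},
    {"fingers": 0.4, "dp": [0, 0, 0], "turn": 0},
    {"fingers": 0.4, "dp": [0, 0, 0], "turn": 0},
    {"fingers": 0.4, "dp": [0, 0, 0], "turn": 0},
    {"fingers": 0.4, "dp": [0, 0, -0.01], "turn": 0},
    {"fingers": 0.4, "dp": [0, 0, -0.03], "turn": 0},
    {"fingers": 0.4, "dp": [0, 0, -0.04], "turn": 0},
    {"fingers": 0.4, "dp": [0, 0, -0.04], "turn": 0},
    {"fingers": 1, "dp": [0, 0.03, 0], "turn": 0},
    {"fingers": 1, "dp": [0, 0.04, 0], "turn": 0},
    {"fingers": 1, "dp": [0, 0.04, 0], "turn": 0},
    {"fingers": 1, "dp": [0, 0.04, 0], "turn": 0},
    {"fingers": 1, "dp": [0, 0.04, 0], "turn": 0},
    {"fingers": 1, "dp": [0, 0, 0], "turn": 0},
  ],
)

```text
t: 16.85
tcp_pos: [0.427, -0.1444, 0.2831]
tool_rot: [179.8, -0.1, -88.8]
wrist_force: [0.4, -0.3, 0.3]
grip_width: 0.0854
```

```bash
python3 - <<'E'
from h import *
# muff C: crown (.4142,.1087) yaw -6.9
y=np.radians(-6.9);p=np.array([.4142,.1087])-.024*np.array([np.cos(y),np.sin(y)])
print(p);go([*p,.23],-96.9)
s=eyes.snapshot("scene");a=cv2.resize(s["image"][130:310,130:350,::-1],None,fx=2,fy=2)
s=eyes.snapshot("top");b=cv2.resize(s["image"][85:265,260:440,::-1],None,fx=2,fy=2)
cv2.imwrite("pics/s8.png",np.hstack([a,b]))
E
```

```text
[0.39037382 0.11158328]
t 16.9 tcp [ 0.427  -0.1444  0.2831] rot [ 1.798e+02 -1.100e-01 -8.882e+01] F [ 0.4 -0.3  0.3] w 0.0854
turn 8.08 dp [-0.2497  0.0671  0.0531]
```

View pics/s8.png

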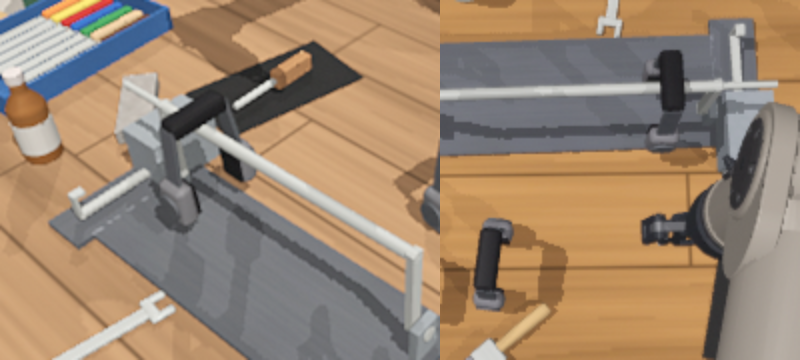

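The first muff hangs on the bar, a cup on each side (left panel crown (195,115)). Next muff.

Call:
step_arm(
  rows=[
    {"fingers": 1, "dp": [0, 0, 0], "turn": 8.1},
    {"fingers": 1, "dp": [-0.0416, 0.0112, 0.0088], "turn": 0},
    {"fingers": 1, "dp": [-0.0416, 0.0112, 0.0088], "turn": 0},
    {"fingers": 1, "dp": [-0.0416, 0.0112, 0.0088], "turn": 0},
    {"fingers": 1, "dp": [-0.0416, 0.0112, 0.0088], "turn": 0},
    {"fingers": 1, "dp": [-0.0416, 0.0112, 0.0088], "turn": 0},
    {"fingers": 1, "dp": [-0.0416, 0.0112, 0.0088], "turn": 0},
    {"fingers": 1, "dp": [0, 0, 0], "turn": 0},
    {"fingers": 1, "dp": [0, 0, 0], "turn": 0},
  ],
)

```text
t: 17.85
tcp_pos: [0.3956, 0.1139, 0.2303]
tool_rot: [-179.9, 0.1, -96.4]
wrist_force: [-0.2, -0.6, -0.9]
grip_width: 0.0851
```

```bash
python3 - <<'E'
from h import *
np.set_printoptions(precision=4,suppress=True)
go([.3904,.1116,.122],-96.9)
t=eyes.snapshot("top")
V=t["image"].max(2)
for c,a,rc in blobs(V<62,80,(364,105,390,145)):
    b=cv2.boxPoints(rc);print(c,a,rc,"crown ctr on z.187",onz(t,rc[0],.187),"bar x",.6429-.0227*onz(t,rc[0],.187)[1])
C=lambda u,v:(260+(u-440)/2,85+v/2)
for z in(.187,): print(onz(t,C(670,52),z),onz(t,C(674,110),z))
E
```

```text
t 17.9 tcp [0.3956 0.1139 0.2303] rot [-179.95    0.06  -96.45] F [-0.2 -0.6 -0.9] w 0.0851
turn 0.45 dp [0.0029 0.0049 0.1083]
[375.0375 124.9223] 373 ((372.72760009765625, 125.23104095458984), (30.477693557739258, 17.35650634765625), 85.2363510131836) crown ctr on z.187 [ 0.6441 -0.1289  0.187 ] bar x 0.6458254712195575
[ 0.6829 -0.1361  0.187 ] [ 0.604  -0.1388  0.187 ]
```

Call:
step_arm(
  rows=[
    {"fingers": 1, "dp": [0.003, 0.005, 0.03], "turn": 0.4},
    {"fingers": 1, "dp": [0, 0, 0.04], "turn": 0},
    {"fingers": 1, "dp": [0, 0, 0.025], "turn": 0},
    {"fingers": 1, "dp": [0, 0, 0.013], "turn": 0},
    {"fingers": 1, "dp": [0, 0, 0], "turn": 0},
    {"fingers": -1, "dp": [0, 0, 0], "turn": 0},
    {"fingers": -1, "dp": [0, 0, 0], "turn": 0},
    {"fingers": -1, "dp": [0, 0, 0], "turn": 0},
    {"fingers": -1, "dp": [0, 0, 0], "turn": 0},
    {"fingers": -1, "dp": [0, 0, 0], "turn": 0},
    {"fingers": -1, "dp": [0, 0, 0], "turn": 0},
    {"fingers": -1, "dp": [0, 0, 0], "turn": 0},
    {"fingers": -1, "dp": [0, 0, 0], "turn": 0},
  ],
)

```text
t: 19.2
tcp_pos: [0.3904, 0.1104, 0.1227]
tool_rot: [-179.9, 0.1, -97.1]
wrist_force: [-0.8, 1.1, 5.6]
grip_width: 0.0292
```

Call:
step_arm(
  rows=[
    {"fingers": -1, "dp": [0, 0, -0.01], "turn": 0},
    {"fingers": -1, "dp": [0, 0, -0.025], "turn": 0},
    {"fingers": -1, "dp": [0, 0, -0.03], "turn": 0},
    {"fingers": -1, "dp": [0, 0, -0.03], "turn": 0},
    {"fingers": -1, "dp": [0, 0, -0.03], "turn": 0},
    {"fingers": -1, "dp": [0, 0, -0.03], "turn": 0},
    {"fingers": -1, "dp": [0, 0, -0.03], "turn": 0},
    {"fingers": -1, "dp": [0, 0, -0.01], "turn": 0},
    {"fingers": -1, "dp": [0, 0, 0], "turn": -8.2},
    {"fingers": -1, "dp": [0, 0, 0], "turn": 0},
    {"fingers": -1, "dp": [0, 0, 0], "turn": 0},
    {"fingers": -1, "dp": [0, 0, 0], "turn": 0},
  ],
)

```text
t: 20.4
tcp_pos: [0.3886, 0.1094, 0.3158]
tool_rot: [179.9, -0.0, -89.0]
wrist_force: [0.1, 0.8, -1.8]
grip_width: 0.0291
```

```bash
python3 - <<'E'
from h import *
go([.620,-.0496,.315],-88.64)
E
```

```text
t 20.4 tcp [0.3886 0.1094 0.3158] rot [ 1.7986e+02 -3.0000e-02 -8.9010e+01] F [ 0.1  0.8 -1.8] w 0.0291
turn -0.37 dp [ 0.1645 -0.2275  0.0008]
```

Call:
step_arm(
  rows=[
    {"fingers": -1, "dp": [0.015, -0.02, 0], "turn": -0.4},
    {"fingers": -1, "dp": [0.025, -0.035, 0], "turn": 0},
    {"fingers": -1, "dp": [0.025, -0.035, 0], "turn": 0},
    {"fingers": -1, "dp": [0.025, -0.035, 0], "turn": 0},
    {"fingers": -1, "dp": [0.025, -0.035, 0], "turn": 0},
    {"fingers": -1, "dp": [0.025, -0.035, 0], "turn": 0},
    {"fingers": -1, "dp": [0.0165, -0.022, 0], "turn": 0},
    {"fingers": -1, "dp": [0.008, -0.01, 0], "turn": 0},
    {"fingers": -1, "dp": [0, 0, 0], "turn": 0},
    {"fingers": -1, "dp": [0, 0, 0], "turn": 0},
  ],
)

```text
t: 21.4
tcp_pos: [0.6198, -0.0484, 0.3158]
tool_rot: [179.9, 0.1, -88.5]
wrist_force: [0.4, 0.8, -1.4]
grip_width: 0.0292
```

```bash
python3 - <<'E'
from h import *
go([.620,-.0496,.1715],-88.64)
E
```

```text
t 21.4 tcp [ 0.6198 -0.0484  0.3158] rot [ 1.7986e+02  6.0000e-02 -8.8520e+01] F [ 0.4  0.8 -1.4] w 0.0292
turn 0.12 dp [ 1.300e-03 -1.000e-04  1.443e-01]
```

Call:
step_arm(
  rows=[
    {"fingers": -1, "dp": [0.001, 0, 0.02], "turn": 0},
    {"fingers": -1, "dp": [0, 0, 0.025], "turn": 0},
    {"fingers": -1, "dp": [0, 0, 0.025], "turn": 0},
    {"fingers": -1, "dp": [0, 0, 0.025], "turn": 0},
    {"fingers": -1, "dp": [0, 0, 0.025], "turn": 0},
    {"fingers": -1, "dp": [0, 0, 0.015], "turn": 0},
    {"fingers": -1, "dp": [0, 0, 0.009], "turn": 0},
    {"fingers": -1, "dp": [0, 0, 0.004], "turn": 0},
    {"fingers": -1, "dp": [0, 0, 0.003], "turn": 0},
    {"fingers": -1, "dp": [0, 0, 0.002], "turn": 0},
    {"fingers": -1, "dp": [0, 0, 0], "turn": 0},
    {"fingers": -1, "dp": [0, 0, 0], "turn": 0},
  ],
)

```text
t: 22.6
tcp_pos: [0.6209, -0.05, 0.1644]
tool_rot: [-179.9, -0.0, -88.5]
wrist_force: [-0.6, -0.1, -1.4]
grip_width: 0.0293
```

Call:
step_arm(
  rows=[
    {"fingers": -1, "dp": [0, 0, 0.0015], "turn": 0},
    {"fingers": -1, "dp": [0, 0, 0.001], "turn": 0},
    {"fingers": -1, "dp": [0, 0, 0.001], "turn": 0},
    {"fingers": -1, "dp": [0, 0, 0], "turn": 0},
    {"fingers": -1, "dp": [0, 0, 0], "turn": 0},
  ],
)

```text
t: 23.1
tcp_pos: [0.6208, -0.05, 0.1614]
tool_rot: [-179.9, -0.0, -88.5]
wrist_force: [-2.8, 0.5, 5.4]
grip_width: 0.0294
```

Call:
step_arm(
  rows=[
    {"fingers": 0.1, "dp": [0, 0, 0], "turn": 0},
    {"fingers": 0.3, "dp": [0, 0, 0], "turn": 0},
    {"fingers": 0.4, "dp": [0, 0, 0], "turn": 0},
    {"fingers": 0.4, "dp": [0, 0, 0], "turn": 0},
    {"fingers": 0.4, "dp": [0, 0, 0], "turn": 0},
    {"fingers": 0.4, "dp": [0, 0, -0.01], "turn": 0},
    {"fingers": 0.4, "dp": [0, 0, -0.03], "turn": 0},
    {"fingers": 0.4, "dp": [0, 0, -0.04], "turn": 0},
    {"fingers": 0.4, "dp": [0, 0, -0.04], "turn": 0},
    {"fingers": 1, "dp": [0, 0.03, 0], "turn": 0},
    {"fingers": 1, "dp": [0, 0.04, 0], "turn": 0},
    {"fingers": 1, "dp": [0, 0.04, 0], "turn": 0},
    {"fingers": 1, "dp": [0, 0.04, 0], "turn": 0},
    {"fingers": 1, "dp": [0, 0.04, 0], "turn": 0},
    {"fingers": 1, "dp": [0, 0, 0], "turn": 8.5},
    {"fingers": 1, "dp": [0, 0, 0], "turn": 0.7},
    {"fingers": 1, "dp": [0, 0, 0], "turn": 0},
  ],
)

```text
t: 24.8
tcp_pos: [0.4313, -0.0548, 0.2812]
tool_rot: [-179.9, -0.0, -97.5]
wrist_force: [0.7, 0.5, 0.3]
grip_width: 0.0856
```

```bash
python3 - <<'E'
from h import *
np.set_printoptions(precision=4,suppress=True)
y=np.radians(-7.7);p=np.array([.3857,.2561])-.024*np.array([np.cos(y),np.sin(y)])
print(p);go([*p,.23],-97.7)
s=eyes.snapshot("scene");a=cv2.resize(s["image"][130:330,130:500,::-1],None,fx=1.3,fy=1.3)
t=eyes.snapshot("top");b=t["image"][85:345,150:440,::-1]
cv2.imwrite("pics/s9.png",np.hstack([a,b]))
V=t["image"].max(2)
for bx in((215,200,250,245),(165,170,205,225)):
  for c,a,rc in blobs(V<62,60,bx): print(c,a,rc)
E
```

```text
[0.3619 0.2593]
t 24.8 tcp [ 0.4313 -0.0548  0.2812] rot [-179.87   -0.    -97.55] F [0.7 0.5 0.3] w 0.0856
turn 0.15 dp [-0.302   0.1109  0.0512]
[230.19 226.21] 300 ((232.413818359375, 225.5345001220703), (21.50878143310547, 32.88601303100586), 4.763641834259033)
[180.4973 198.2957] 372 ((183.5, 199.0), (36.0, 27.0), 90.0)
```

View pics/s9.png

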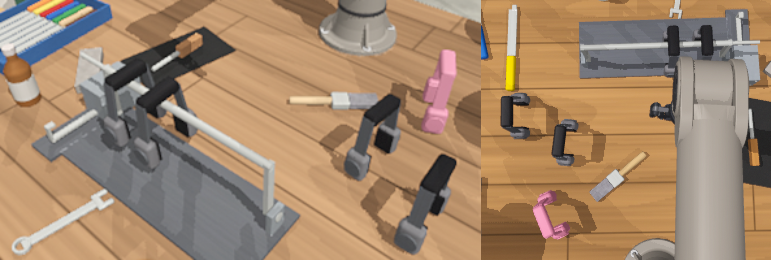

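Two muffs are hanging and the other two stand unmoved (left panel, (382,110) and (438,175)). Now the third.

Call:
step_arm(
  rows=[
    {"fingers": 1, "dp": [-0.0378, 0.0139, 0.0064], "turn": 0},
    {"fingers": 1, "dp": [-0.0378, 0.0139, 0.0064], "turn": 0},
    {"fingers": 1, "dp": [-0.0378, 0.0139, 0.0064], "turn": 0},
    {"fingers": 1, "dp": [-0.0378, 0.0139, 0.0064], "turn": 0},
    {"fingers": 1, "dp": [-0.0378, 0.0139, 0.0064], "turn": 0},
    {"fingers": 1, "dp": [-0.0378, 0.0139, 0.0064], "turn": 0},
    {"fingers": 1, "dp": [-0.0378, 0.0139, 0.0064], "turn": 0},
    {"fingers": 1, "dp": [-0.0378, 0.0139, 0.0064], "turn": 0},
    {"fingers": 1, "dp": [0, 0, 0], "turn": 0},
    {"fingers": 1, "dp": [0, 0, 0], "turn": 0},
  ],
)

```text
t: 25.9
tcp_pos: [0.3607, 0.261, 0.2289]
tool_rot: [179.9, 0.0, -97.4]
wrist_force: [0.4, 0.1, -0.2]
grip_width: 0.085
```

```bash
python3 - <<'E'
from h import *
go([.3619,.2593,.122],-97.7)
E
```

```text
t 25.9 tcp [0.3607 0.261  0.2289] rot [ 1.7993e+02  3.0000e-02 -9.7450e+01] F [ 0.4  0.1 -0.2] w 0.085
turn 0.25 dp [ 0.0015 -0.0014  0.1069]
```

Call:
step_arm(
  rows=[
    {"fingers": 1, "dp": [0.0015, -0.0015, 0.03], "turn": 0},
    {"fingers": 1, "dp": [0, 0, 0.04], "turn": 0},
    {"fingers": 1, "dp": [0, 0, 0.025], "turn": 0},
    {"fingers": 1, "dp": [0, 0, 0.012], "turn": 0},
    {"fingers": 1, "dp": [0, 0, 0], "turn": 0},
    {"fingers": -1, "dp": [0, 0, 0], "turn": 0},
    {"fingers": -1, "dp": [0, 0, 0], "turn": 0},
    {"fingers": -1, "dp": [0, 0, 0], "turn": 0},
    {"fingers": -1, "dp": [0, 0, 0], "turn": 0},
    {"fingers": -1, "dp": [0, 0, 0], "turn": 0},
    {"fingers": -1, "dp": [0, 0, 0], "turn": 0},
    {"fingers": -1, "dp": [0, 0, 0], "turn": 0},
    {"fingers": -1, "dp": [0, 0, 0], "turn": 0},
  ],
)

```text
t: 27.2
tcp_pos: [0.363, 0.2592, 0.1232]
tool_rot: [-179.9, 0.1, -97.7]
wrist_force: [-0.4, 1.0, 6.2]
grip_width: 0.0292
```

Call:
step_arm(
  rows=[
    {"fingers": -1, "dp": [0, 0, -0.01], "turn": 0},
    {"fingers": -1, "dp": [0, 0, -0.025], "turn": 0},
    {"fingers": -1, "dp": [0, 0, -0.03], "turn": 0},
    {"fingers": -1, "dp": [0, 0, -0.03], "turn": 0},
    {"fingers": -1, "dp": [0, 0, -0.03], "turn": 0},
    {"fingers": -1, "dp": [0, 0, -0.03], "turn": 0},
    {"fingers": -1, "dp": [0, 0, -0.03], "turn": 0},
    {"fingers": -1, "dp": [0, 0, -0.01], "turn": 0},
    {"fingers": -1, "dp": [0, 0, 0], "turn": -8.5},
    {"fingers": -1, "dp": [0, 0, 0], "turn": -0.4},
    {"fingers": -1, "dp": [0, 0, 0], "turn": 0},
    {"fingers": -1, "dp": [0, 0, 0], "turn": 0},
  ],
)

```text
t: 28.4
tcp_pos: [0.3616, 0.2574, 0.316]
tool_rot: [179.9, -0.1, -88.9]
wrist_force: [0.5, -0.3, -2.9]
grip_width: 0.0292
```

```bash
python3 - <<'E'
from h import *
go([.618,.0405,.315],-88.64)
E
```

```text
t 28.4 tcp [0.3616 0.2574 0.316 ] rot [ 1.7987e+02 -8.0000e-02 -8.8920e+01] F [ 0.5 -0.3 -2.9] w 0.0292
turn -0.28 dp [ 0.2229 -0.2511  0.001 ]
```

Call:
step_arm(
  rows=[
    {"fingers": -1, "dp": [0.0265, -0.03, 0], "turn": -0.3},
    {"fingers": -1, "dp": [0.0265, -0.03, 0], "turn": 0},
    {"fingers": -1, "dp": [0.0265, -0.03, 0], "turn": 0},
    {"fingers": -1, "dp": [0.0265, -0.03, 0], "turn": 0},
    {"fingers": -1, "dp": [0.0265, -0.03, 0], "turn": 0},
    {"fingers": -1, "dp": [0.0265, -0.03, 0], "turn": 0},
    {"fingers": -1, "dp": [0.0265, -0.03, 0], "turn": 0},
    {"fingers": -1, "dp": [0.0265, -0.03, 0], "turn": 0},
    {"fingers": -1, "dp": [0.011, -0.011, 0], "turn": 0},
    {"fingers": -1, "dp": [0, 0, 0], "turn": 0},
    {"fingers": -1, "dp": [0, 0, 0], "turn": 0},
  ],
)

```text
t: 29.5
tcp_pos: [0.6181, 0.0421, 0.316]
tool_rot: [179.8, 0.1, -88.5]
wrist_force: [-0.4, 1.4, -2.8]
grip_width: 0.029
```

```bash
python3 - <<'E'
from h import *
go([.618,.0405,.162],-88.64)
E
```

```text
t 29.5 tcp [0.6181 0.0421 0.316 ] rot [ 1.7984e+02  7.0000e-02 -8.8520e+01] F [-0.4  1.4 -2.8] w 0.029
turn 0.12 dp [0.0016 0.0002 0.154 ]
```

Call:
step_arm(
  rows=[
    {"fingers": -1, "dp": [0.0015, 0, 0.02], "turn": 0},
    {"fingers": -1, "dp": [0, 0, 0.025], "turn": 0},
    {"fingers": -1, "dp": [0, 0, 0.025], "turn": 0},
    {"fingers": -1, "dp": [0, 0, 0.025], "turn": 0},
    {"fingers": -1, "dp": [0, 0, 0.025], "turn": 0},
    {"fingers": -1, "dp": [0, 0, 0.015], "turn": 0},
    {"fingers": -1, "dp": [0, 0, 0.009], "turn": 0},
    {"fingers": -1, "dp": [0, 0, 0.004], "turn": 0},
    {"fingers": -1, "dp": [0, 0, 0.003], "turn": 0},
    {"fingers": -1, "dp": [0, 0, 0.002], "turn": 0},
    {"fingers": -1, "dp": [0, 0, 0.001], "turn": 0},
    {"fingers": -1, "dp": [0, 0, 0.001], "turn": 0},
    {"fingers": -1, "dp": [0, 0, 0], "turn": 0},
    {"fingers": -1, "dp": [0, 0, 0], "turn": 0},
  ],
)

```text
t: 30.9
tcp_pos: [0.619, 0.0399, 0.1623]
tool_rot: [-180.0, 0.0, -88.5]
wrist_force: [0.7, -0.9, -3.4]
grip_width: 0.0289
```

Call:
step_arm(
  rows=[
    {"fingers": -1, "dp": [0, 0, 0.001], "turn": 0},
    {"fingers": -1, "dp": [0, 0, 0.001], "turn": 0},
    {"fingers": -1, "dp": [0, 0, 0], "turn": 0},
    {"fingers": -1, "dp": [0, 0, 0], "turn": 0},
  ],
)

```text
t: 31.3
tcp_pos: [0.619, 0.04, 0.1619]
tool_rot: [-179.9, -0.0, -88.5]
wrist_force: [-3.0, -0.5, 6.3]
grip_width: 0.0292
```

Call:
step_arm(
  rows=[
    {"fingers": 0.1, "dp": [0, 0, 0], "turn": 0},
    {"fingers": 0.3, "dp": [0, 0, 0], "turn": 0},
    {"fingers": 0.4, "dp": [0, 0, 0], "turn": 0},
    {"fingers": 0.4, "dp": [0, 0, 0], "turn": 0},
    {"fingers": 0.4, "dp": [0, 0, 0], "turn": 0},
    {"fingers": 0.4, "dp": [0, 0, -0.01], "turn": 0},
    {"fingers": 0.4, "dp": [0, 0, -0.03], "turn": 0},
    {"fingers": 0.4, "dp": [0, 0, -0.04], "turn": 0},
    {"fingers": 0.4, "dp": [0, 0, -0.04], "turn": 0},
    {"fingers": 1, "dp": [0, 0.03, 0], "turn": 0},
    {"fingers": 1, "dp": [0, 0.04, 0], "turn": 0},
    {"fingers": 1, "dp": [0, 0.04, 0], "turn": 0},
    {"fingers": 1, "dp": [0, 0.04, 0], "turn": 0},
    {"fingers": 1, "dp": [0, 0.04, 0], "turn": 2.3},
    {"fingers": 1, "dp": [0, 0, 0], "turn": 0},
    {"fingers": 1, "dp": [0, 0, 0], "turn": 0},
  ],
)

```text
t: 32.9
tcp_pos: [0.4289, 0.0349, 0.2812]
tool_rot: [-179.8, -0.1, -90.8]
wrist_force: [0.5, -0.7, -0.1]
grip_width: 0.0854
```

```bash
python3 - <<'E'
from h import *
np.set_printoptions(precision=4,suppress=True)
y=np.radians(-.9);p=np.array([.4653,.3969])-.024*np.array([np.cos(y),np.sin(y)])
print(p);go([*p,.23],-90.9)
s=eyes.snapshot("scene");t=eyes.snapshot("top")
a=cv2.resize(s["image"][130:330,130:500,::-1],None,fx=1.3,fy=1.3)
b=cv2.resize(t["image"][160:225,150:220,::-1],None,fx=4,fy=4)
cv2.imwrite("pics/s10.png",np.hstack([a,b]))
E
```

```text
[0.4413 0.3973]
t 32.9 tcp [0.4289 0.0349 0.2812] rot [-179.83   -0.1   -90.79] F [ 0.5 -0.7 -0.1] w 0.0854
turn 0.11 dp [-0.3625 -0.0067  0.0512]
```

View pics/s10.png

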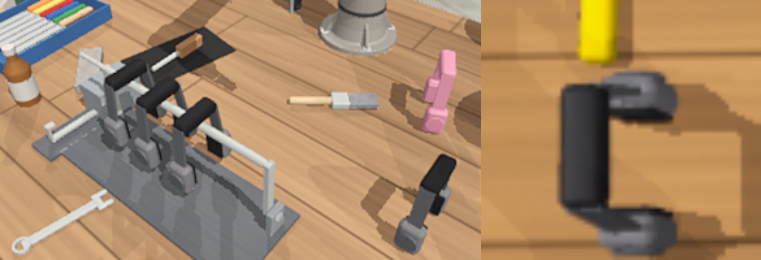

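Three are hanging; the last stands at (430,205) in the left panel, unmoved.

Call:
step_arm(
  rows=[
    {"fingers": 1, "dp": [-0.0405, -0.0007, 0.0057], "turn": 0},
    {"fingers": 1, "dp": [-0.0405, -0.0007, 0.0057], "turn": 0},
    {"fingers": 1, "dp": [-0.0405, -0.0007, 0.0057], "turn": 0},
    {"fingers": 1, "dp": [-0.0405, -0.0007, 0.0057], "turn": 0},
    {"fingers": 1, "dp": [-0.0405, -0.0007, 0.0057], "turn": 0},
    {"fingers": 1, "dp": [-0.0405, -0.0007, 0.0057], "turn": 0},
    {"fingers": 1, "dp": [-0.0405, -0.0007, 0.0057], "turn": 0},
    {"fingers": 1, "dp": [-0.0405, -0.0007, 0.0057], "turn": 0},
    {"fingers": 1, "dp": [-0.0405, -0.001, 0.0057], "turn": 0},
    {"fingers": 1, "dp": [0, 0, 0], "turn": 0},
    {"fingers": 1, "dp": [0, 0, 0], "turn": 0},
  ],
)

```text
t: 34.1
tcp_pos: [0.4405, 0.4011, 0.2274]
tool_rot: [179.8, 0.0, -90.7]
wrist_force: [-0.3, 0.0, 0.1]
grip_width: 0.0853
```

```bash
python3 - <<'E'
from h import *
go([.4413,.399,.122],-90.9)
E
```

```text
t 34.1 tcp [0.4405 0.4011 0.2274] rot [ 1.7985e+02  3.0000e-02 -9.0690e+01] F [-0.3  0.   0.1] w 0.0853
turn 0.21 dp [ 0.0021 -0.0008  0.1054]
```

Call:
step_arm(
  rows=[
    {"fingers": 1, "dp": [0.001, -0.0008, 0.03], "turn": 0},
    {"fingers": 1, "dp": [0, 0, 0.04], "turn": 0},
    {"fingers": 1, "dp": [0, 0, 0.024], "turn": 0},
    {"fingers": 1, "dp": [0, 0, 0.0115], "turn": 0},
    {"fingers": 1, "dp": [0, 0, 0], "turn": 0},
    {"fingers": -1, "dp": [0, 0, 0], "turn": 0},
    {"fingers": -1, "dp": [0, 0, 0], "turn": 0},
    {"fingers": -1, "dp": [0, 0, 0], "turn": 0},
    {"fingers": -1, "dp": [0, 0, 0], "turn": 0},
    {"fingers": -1, "dp": [0, 0, 0], "turn": 0},
    {"fingers": -1, "dp": [0, 0, 0], "turn": 0},
    {"fingers": -1, "dp": [0, 0, 0], "turn": 0},
    {"fingers": -1, "dp": [0, 0, 0], "turn": 0},
  ],
)

```text
t: 35.4
tcp_pos: [0.4418, 0.3995, 0.1247]
tool_rot: [-179.9, 0.1, -90.8]
wrist_force: [-1.0, 0.9, 5.9]
grip_width: 0.0289
```

Call:
step_arm(
  rows=[
    {"fingers": -1, "dp": [0, 0, -0.01], "turn": 0},
    {"fingers": -1, "dp": [0, 0, -0.025], "turn": 0},
    {"fingers": -1, "dp": [0, 0, -0.03], "turn": 0},
    {"fingers": -1, "dp": [0, 0, -0.03], "turn": 0},
    {"fingers": -1, "dp": [0, 0, -0.03], "turn": 0},
    {"fingers": -1, "dp": [0, 0, -0.03], "turn": 0},
    {"fingers": -1, "dp": [0, 0, -0.03], "turn": 0},
    {"fingers": -1, "dp": [0, 0, -0.01], "turn": 0},
    {"fingers": -1, "dp": [0, 0, 0], "turn": -2.2},
    {"fingers": -1, "dp": [0, 0, 0], "turn": 0},
    {"fingers": -1, "dp": [0, 0, 0], "turn": 0},
    {"fingers": -1, "dp": [0, 0, 0], "turn": 0},
  ],
)

```text
t: 36.6
tcp_pos: [0.4412, 0.3978, 0.317]
tool_rot: [179.9, -0.1, -88.6]
wrist_force: [0.7, 0.5, -1.8]
grip_width: 0.0291
```

```bash
python3 - <<'E'
from h import *
go([.616,.1305,.315],-88.64)
E
```

```text
t 36.6 tcp [0.4412 0.3978 0.317 ] rot [ 1.799e+02 -1.100e-01 -8.863e+01] F [ 0.7  0.5 -1.8] w 0.0291
turn 0.01 dp [ 0.2713 -0.1684  0.002 ]
```

Call:
step_arm(
  rows=[
    {"fingers": -1, "dp": [0.02, -0.0125, 0], "turn": 0},
    {"fingers": -1, "dp": [0.03, -0.0187, 0], "turn": 0},
    {"fingers": -1, "dp": [0.03, -0.0187, 0], "turn": 0},
    {"fingers": -1, "dp": [0.03, -0.0187, 0], "turn": 0},
    {"fingers": -1, "dp": [0.03, -0.0187, 0], "turn": 0},
    {"fingers": -1, "dp": [0.03, -0.0187, 0], "turn": 0},
    {"fingers": -1, "dp": [0.03, -0.0187, 0], "turn": 0},
    {"fingers": -1, "dp": [0.03, -0.0187, 0], "turn": 0},
    {"fingers": -1, "dp": [0.03, -0.0187, 0], "turn": 0},
    {"fingers": -1, "dp": [0.0125, -0.0063, 0], "turn": 0},
    {"fingers": -1, "dp": [0, 0, 0], "turn": 0},
    {"fingers": -1, "dp": [0, 0, 0], "turn": 0},
  ],
)

```text
t: 37.8
tcp_pos: [0.6153, 0.1318, 0.318]
tool_rot: [179.9, 0.1, -88.5]
wrist_force: [-0.5, 1.4, -2.0]
grip_width: 0.0289
```

```bash
python3 - <<'E'
from h import *
go([.616,.1305,.164],-88.64)
E
```

```text
t 37.8 tcp [0.6153 0.1318 0.318 ] rot [ 1.799e+02  1.100e-01 -8.850e+01] F [-0.5  1.4 -2. ] w 0.0289
turn 0.14 dp [ 0.0013 -0.0007  0.154 ]
```

Call:
step_arm(
  rows=[
    {"fingers": -1, "dp": [0.001, -0.0005, 0.02], "turn": 0},
    {"fingers": -1, "dp": [0, 0, 0.025], "turn": 0},
    {"fingers": -1, "dp": [0, 0, 0.025], "turn": 0},
    {"fingers": -1, "dp": [0, 0, 0.025], "turn": 0},
    {"fingers": -1, "dp": [0, 0, 0.025], "turn": 0},
    {"fingers": -1, "dp": [0, 0, 0.015], "turn": 0},
    {"fingers": -1, "dp": [0, 0, 0.009], "turn": 0},
    {"fingers": -1, "dp": [0, 0, 0.004], "turn": 0},
    {"fingers": -1, "dp": [0, 0, 0.003], "turn": 0},
    {"fingers": -1, "dp": [0, 0, 0.002], "turn": 0},
    {"fingers": -1, "dp": [0, 0, 0.001], "turn": 0},
    {"fingers": -1, "dp": [0, 0, 0.001], "turn": 0},
    {"fingers": -1, "dp": [0, 0, 0], "turn": 0},
    {"fingers": -1, "dp": [0, 0, 0], "turn": 0},
  ],
)

```text
t: 39.2
tcp_pos: [0.6172, 0.1291, 0.1637]
tool_rot: [-180.0, 0.0, -88.6]
wrist_force: [-0.4, 0.0, -0.6]
grip_width: 0.0289
```

Call:
step_arm(
  rows=[
    {"fingers": -1, "dp": [0, 0, 0.001], "turn": 0},
    {"fingers": -1, "dp": [0, 0, 0.001], "turn": 0},
    {"fingers": -1, "dp": [0, 0, 0], "turn": 0},
    {"fingers": -1, "dp": [0, 0, 0], "turn": 0},
  ],
)

```text
t: 39.6
tcp_pos: [0.6173, 0.1292, 0.1634]
tool_rot: [-179.9, -0.0, -88.6]
wrist_force: [-1.7, -1.2, 6.3]
grip_width: 0.0292
```

Call:
step_arm(
  rows=[
    {"fingers": 0.1, "dp": [0, 0, 0], "turn": 0},
    {"fingers": 0.3, "dp": [0, 0, 0], "turn": 0},
    {"fingers": 0.4, "dp": [0, 0, 0], "turn": 0},
    {"fingers": 0.4, "dp": [0, 0, 0], "turn": 0},
    {"fingers": 0.4, "dp": [0, 0, 0], "turn": 0},
    {"fingers": 0.4, "dp": [0, 0, -0.01], "turn": 0},
    {"fingers": 0.4, "dp": [0, 0, -0.03], "turn": 0},
    {"fingers": 0.4, "dp": [0, 0, -0.04], "turn": 0},
    {"fingers": 0.4, "dp": [0, 0, -0.04], "turn": 0},
    {"fingers": 1, "dp": [0, 0.03, 0], "turn": 0},
    {"fingers": 1, "dp": [0, 0.04, 0], "turn": 0},
    {"fingers": 1, "dp": [0, 0.04, 0], "turn": 0},
    {"fingers": 1, "dp": [0, 0.04, 0], "turn": 0},
    {"fingers": 1, "dp": [-0.03, 0.03, 0], "turn": 0},
    {"fingers": 1, "dp": [-0.04, 0, 0], "turn": 0},
    {"fingers": 1, "dp": [-0.04, 0, 0], "turn": 0},
    {"fingers": 1, "dp": [-0.04, 0, 0], "turn": 0},
    {"fingers": 1, "dp": [0, 0, 0], "turn": 0},
    {"fingers": 1, "dp": [0, 0, 0], "turn": 0},
  ],
)

```text
t: 41.5
tcp_pos: [0.4326, 0.276, 0.2819]
tool_rot: [-180.0, 0.0, -88.4]
wrist_force: [0.7, -0.6, 1.0]
grip_width: 0.0853
```

```bash
python3 - <<'E'
from h import *
go([.4,.3,.28])
s=eyes.snapshot("scene");t=eyes.snapshot("top")
a=cv2.resize(s["image"][110:330,120:390,::-1],None,fx=1.45,fy=1.45)
b=cv2.resize(t["image"][80:300,200:470,::-1],None,fx=1.45,fy=1.45)
cv2.imwrite("pics/s11.png",np.hstack([a,b]))
E
```

```text
t 41.5 tcp [0.4326 0.276  0.2819] rot [-1.7998e+02  2.0000e-02 -8.8400e+01] F [ 0.7 -0.6  1. ] w 0.0853
turn 0.0 dp [-0.0249  0.0319  0.0019]
```

View pics/s11.png

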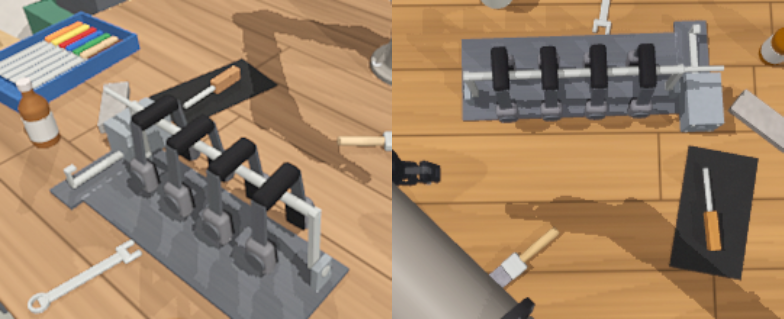

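All four muffs hang on the bar, one cup on each side (right panel, crowns at (500,68) to (648,65)). The rod is fully on its mat at (708,210), and the robot is clear, so I hand in.

```bash
python3 -c "
from rig import r
print(r.hand_in())"
```

```text
the job is handed in; nothing more can be done
None
```

The job is done and handed in at about 41 s of robot time; the hand-in reports no verdict.

- **Release:** I pushed the rod through the slot until the tab pushed back with about 4.7 N. The rail sprang up, and the camera showed it upright. I then laid the rod back on its mat, about 2 cm to one side of where it started.
- **Muffs:** All four pairs of ear defenders were lifted level by the crown and lowered over the bar until contact (4–6 N), then released. They sit about 90 mm apart.
- **Last checks:** The final pictures from both cameras show every crown on the bar with one cup on each side. The rod lies fully on the mat, and the gripper is open and clear. I measured the centring only for the first muff, within about 2 mm; the other three I judged by eye.
- **Other objects:** The surrounding things visible in the final pictures looked unmoved. Those crops did not cover the far ends of the bench, and I did not measure any of these objects.

No check failed or disagreed.

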